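Tip the proud carton flat and shut the pod drawer

TASK

The coffee-pod drawer will not shut because one carton was left standing on edge in it. Push the carton over with the fingertips so that it lies flat on the drawer's floor beside the small wooden box, then gently push the drawer fully shut, without forcing it against its stop. Nothing is to be picked up, and everything else stays where it stands.

Things in the scene. Friction and masses are not known exactly. Their poses are not given: they have to be found in the camera images.
- pod_unit: Fixed light-wood drawer unit, 240 deep (x) x 320 wide (y) x 84 mm high; rail on the rear of its top, up to 110 mm. Origin: centre of its underside; x from its open front (at x = -120 mm) to its back, y to the left seen from the front, z up. Its top's underside is at 72 mm: nothing taller passes. A wall cabinet hangs above, 510 mm over the worktop, handles above the unit's front: lean the wrist back.
- drawer (a joint): How far the drawer is pulled out of the unit, along the unit's -x, in m: 0 is fully shut, about 0.15 to 0.165 at the start; about 2 N of friction, stays where left, stop at 0. The drawer is an open tray 280 mm wide (y) and 202 mm long inside, its floor 14 mm above the worktop, its side walls 50 mm above the worktop (8 mm thick).
- drawer_front (a point): Middle of the outer face of the drawer's front panel, 34 mm above the worktop, axes as the unit's. The panel is flat, 316 wide x 64 mm high (4 to 68 mm above the worktop), 12 mm thick, with a notch 84 mm wide and 18 mm deep cut into the middle of its upper edge.
- carton_mid (a point): Centre of the carton of coffee pods, 118 x 99 x 33 mm, about 85 g, standing on edge in the drawer near its left or right wall, broad faces towards the side walls, so that it sticks up to 113 mm above the worktop. Its own x is along the 99 mm side (upright at first), y along the 118 mm side (along the drawer), z across its 33 mm thickness (level at first, vertical when it lies flat, either way up). The free floor for it lies between it and the wooden box.
- wood_box_mid (a point): Centre of a small closed brown wooden box lying in the drawer on the other side, 107 mm along the drawer, 72 wide, 40 mm high (top 54 mm above the worktop). To be left lying in the drawer; a nudge along the floor is no harm.
- cup: White espresso cup, 63 x 88 x 51 mm, standing on the unit's top. Origin: centre of its underside. Leave it.
- carton_flat: Another carton of pods, 99 x 118 x 33 mm, lying on the unit's top. Origin: centre of its underside. Leave it.
- mug: Light blue mug, 90 x 122 x 105 mm, on the worktop at the left. Origin: centre of its underside. Leave it.
- canister_a: Dark storage canister with wooden lid, 72 mm wide, 147 mm high, on the worktop at the right. Origin: centre of its underside. Leave it.
- mill: Dark wooden pepper mill, 58 mm wide, 145 mm high, at the right. Origin: centre of its underside. Leave it.

How it is judged:
On the way, in this order (a step that is already met when the one before it is completed fails the run):
1. the carton lies flat on the floor of the open drawer (angle between the z axis of carton_mid and the z axis of pod_unit, either way round below 0.1 rad and z of carton_mid in the frame of pod_unit below 0.036 m and value of joint drawer above 0.1 m), for 0.2 s.
2. the drawer is shut (value of joint drawer below 0.006 m), for 0.2 s.
At the end, for the whole second after the job is handed in: Drawer shut to within 6 mm, the carton inside it lying flat on the drawer's floor (within 0.1 rad, either way up), the wooden box also lying on the drawer's floor, all at rest (value of joint drawer below 0.006 m and angle between the z axis of carton_mid and the z axis of pod_unit, either way round below 0.1 rad and z of carton_mid in the frame of pod_unit below 0.036 m and x of each of carton_mid, wood_box_mid in the frame of pod_unit above -0.12 m and z of wood_box_mid in the frame of pod_unit below 0.039 m and linear speed of carton below 0.02 m/s); the robot touches nothing.
It fails at once if the drawer or its unit is forced (the fingers press on it with over 40 N) (contact force between the fingers and pod_unit above 40 N).
It fails at once if the carton is lifted or carried (its centre rises more than about 25 mm) (height (world z) of carton_mid above 0.09 m).
It fails at once if the wooden box is lifted or tipped (height (world z) of wood_box_mid above 0.05 m or angle between wood_box_mid's own z axis and vertical above 0.4 rad).
It fails at once if something else was moved by more than 25 mm (distance of any of cup, carton_flat, mug, canister_a, mill from where it was at the start of the episode above 0.025 m).
It also fails if it takes over 48 s, if anything falls off the work surface, if the arm or the gripper's body presses on something with over 40 N, if the wrist force passes 120 N, or if a joint passes its speed limit or range.

ROBOT

A 6-joint arm with a two-finger parallel gripper is mounted at the origin on a cart in front of the work surface, level with it; the furniture and walls round the work are solid. World frame = base frame: x ahead of the robot, y to its left, z up, the work surface at z = 0. Lengths are in m, angles in rad, forces in N, time in s.
With the tool pointing down it reaches from about 0.3 to 0.825 m from the base axis. Payload 5.4 kg.
Tool frame: the origin (TCP) lies between the finger pads; the fingertips stand 25 mm ahead of it and the grasp point (between the pads) lies 6 mm ahead of it (bot.tips_ahead is the distance from the TCP to the fingertips, in m); z points along the fingers, y is the line along which they close (so a half turn about z gives the same grasp; the last joint's range is limited). The gripper opens to 92 mm and grips with 3 to 60 N. Pads are 20 mm wide; open, the fingers measure 128 mm over their backs; the gripper's body (75 mm by 189 mm) begins 69 mm behind the grasp point.
Start: joints at [-1.465, 0.158, 1.597, -0, 1.386, -0.21], TCP at [0.179, -0.547, 0.24] pointing down, gripper open.
Joint ranges: [-2.91, 2.91], [-0.94, 2.29], [0.18, 2.7], [-1.29, 4.43], [0.17, 2.64], [-3, 3]. Speed limits (rad/s): [2.57, 2.57, 3.14, 3.14, 3.14, 3.14].

INTERFACE

Orientations are given as a unit quaternion [x, y, z, w].
In Python, from plant import bot, imaging gives the robot as it stands. The module is installed in compiled form; this text tells all that it offers.
- The arm moves only by the shell command python3 -m crank 'ROWS' [OPENING]. ROWS is JSON, a list of rows, each a list of 6 numbers: the shift along the world's x, y, z in mm, then the turn, a rotation vector about the world's x, y, z in degrees. In form: [[x, y, z, wx, wy, wz], ...]. A call has 1 to 8 rows; each row is the pose to reach, as a shift and turn from the pose commanded when the call began; what a row does not reach only later rows make up. A row lasts 1/8 s, in which the tool goes at most 62.5 mm and 10.7 degrees, less where a joint would pass 70% of its speed; a pose out of reach is approached as far as the arm can. A call with a gripper value outside its range is refused whole. OPENING is the gripper's target within -1 to 1 (shut at 1, half-way at 0, fully open at -1), set as the call begins (- or left out, the last holds). The fingers move at their own pace and stop on an object; the grip force is fixed at half the most. Time passes only in rows, so rows that repeat a pose let the fingers close. It gives the time, the measured TCP pose, the force, the opening and the grip force at its end, in the units of the state.
- bot.read_state(): the state, without advancing time (a new reading comes with each control period).
- imaging.get_image(name): name is "scene" or "top" or "wrist"; returns (picture, depth): 420x560x3 uint8, red, green, blue; 420x560 float32, m along the optical axis (not along the pixel's ray), 0 where there is no reading.
- imaging.get_calibration(name): a dict with "camera_matrix" (3x3 intrinsics, pixels), "R" (3x3) and "t" (3): a world point X has camera coordinates R X + t; the wrist camera has in their place "T_tool_cam" (4x4, takes a point from camera to tool coordinates, whose origin is the TCP and whose axes are the flange's). Camera axes: x right, y down, z forward; pixel columns grow to the right and rows downward; lengths in m; the calibration is good to about 2 mm. A picture is of the moment at which its call begins: read the wrist's pose just before it. get_calibration takes no time and is no camera call.
- bot.finish_job(): hands the job in; it is judged then, once.
The state is a dict: "time": time; "qpos": joint angles; "dq": joint speeds; "effort": joint torques, N m; "eef_pos": TCP position; "orientation": TCP orientation; "wrist_force": force on the tool from outside, world axes, zero at the start; "torque": the same for the moment, N m; "gripper_width": finger opening in m; "finger_force": force on a finger pad.
Only numpy, scipy, OpenCV 4.12 (cv2) and the standard library are available. Lean on these libraries where they do the work, as an engineer would, in place of code of your own. Each camera call takes 0.05 s, during which the arm holds its last target. There are 200 camera calls.

## Working session

There is one attempt and no reset: what is moved stays moved. The work goes in short steps, Python scripts to look and compute and a shell command to move; the robot and the scene stay as the last step left them, time stands still between calls to the robot, and variables do not carry over. Pictures are saved under pics/ and viewed, at most 10 in all, crops included, and the job is handed in when it is done.

```bash
mkdir -p pics
cat > h.py <<'E'
from plant import bot, imaging
import numpy as np, cv2
from scipy.spatial.transform import Rotation as R
def cloud(n):
    s=bot.read_state(); im,d=imaging.get_image(n); c=imaging.get_calibration(n); K=c["camera_matrix"]
    v,u=np.mgrid[:420,:560]; P=np.stack([(u-K[0][2])/K[0][0]*d,(v-K[1][2])/K[1][1]*d,d],-1)
    if n=="wrist":
        T=np.array(c["T_tool_cam"]); P=P@T[:3,:3].T+T[:3,3]; P=P@R.from_quat(s["orientation"]).as_matrix().T+s["eef_pos"]
    else: P=(P-np.array(c["t"]))@np.array(c["R"])
    P[d==0]=np.nan
    return im,P
def save(im,f): cv2.imwrite(f,im[:,:,::-1])
E
python3 - <<'E'
from h import *
for n in("scene","top"):
    im,P=cloud(n); save(im,f"pics/{n}0.png"); np.save(n+"0.npy",P)
s=bot.read_state(); print(s)
E
```

```text
{'time': 0.1, 'qpos': array([-1.46508236e+00,  1.58973728e-01,  1.59805056e+00, -8.39938848e-06,
        1.38619449e+00, -2.10113466e-01]), 'dq': array([ 1.47476010e-03, -1.39550968e-03, -2.35432622e-03, -1.15413130e-04,
       -2.74183044e-05,  1.35837373e-03]), 'effort': array([ 1.83790089e-04, -3.86503994e+01, -3.22961068e+01,  7.02404534e-02,
        3.39308695e-02, -4.72112401e-05]), 'eef_pos': array([ 0.17851297, -0.54606156,  0.23875217]), 'orientation': array([ 9.87557069e-01,  1.57258938e-01,  3.83001202e-05, -8.12166975e-04]), 'wrist_force': array([0.15951374, 0.31021833, 0.86839831]), 'torque': array([ 0.015263  , -0.00145449, -0.00095308]), 'finger_force': 0.0, 'gripper_width': 0.09216214617184448}
```

View pics/scene0.png

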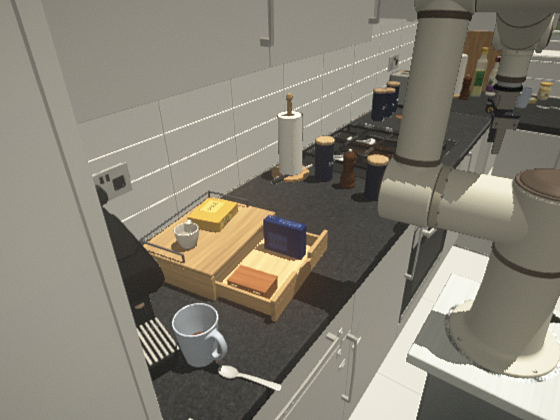

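View pics/top0.png

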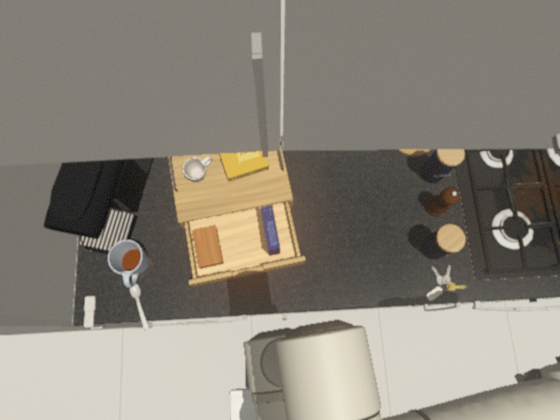

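The scene view shows the blue carton standing at the drawer's right wall. In the top view it is near (270,230), the wood box near (207,245), the front panel runs from (192,278) to (303,263), and the cup and yellow carton are on the unit's top.

Run:
```python
from h import *
P=np.load("top0.npy"); c=imaging.get_calibration("top")
for u,v in[(192,278),(303,263),(247,270),(176,218),(291,200),(270,230),(263,208),(277,252),(207,245)]: print(u,v,P[v,u].round(3))
reg=np.zeros((420,560),bool); reg[195:290,170:310]=1
def rect(lo,hi,sub=reg):
    m=sub&(P[...,2]>lo)&(P[...,2]<hi); q=P[m][:,:2].astype(np.float32)*1000
    print(lo,len(q),cv2.minAreaRect(q),q.mean(0),np.median(P[m][:,2])); return q
r2=reg.copy(); r2[:,:250]=0
q=rect(.100,.125,r2)
r3=reg.copy(); r3[:228]=0;r3[:,:192]=0;r3[:,225:]=0;r3[268:]=0
rect(.051,.060,r3)
r4=reg.copy(); r4[:255]=0; q=rect(.060,.075,r4)
r5=np.zeros_like(reg); r5[150:225,165:300]=1; q=rect(.078,.09,r5)
```

```text
192 278 [ 0.445  0.255 -0.   ]
303 263 [ 0.469 -0.059 -0.004]
247 270 [0.452 0.097 0.048]
176 218 [0.621 0.3   0.   ]
291 200 [ 0.636 -0.034  0.07 ]
270 230 [0.545 0.028 0.114]
263 208 [0.606 0.044 0.111]
277 252 [0.497 0.013 0.044]
207 245 [0.526 0.204 0.052]
0.1 542 ((553.8355102539062, 28.217124938964844), (118.2221908569336, 32.474517822265625), 6.996922492980957) [552.27136  28.09336] 0.11205321871018777
0.051 798 ((522.5786743164062, 205.40367126464844), (106.15057373046875, 79.43869018554688), 0.4029903709888458) [522.54614 205.01741] 0.05423022769061746
0.06 411 ((451.0389099121094, 95.9600601196289), (13.051105499267578, 314.21258544921875), 8.46996021270752) [450.5692   96.67403] 0.06801469505628861
0.078 5098 ((707.2825927734375, 134.40255737304688), (197.07708740234375, 320.7819519042969), 8.319622993469238) [677.55225 140.50014] 0.08393235289689602
```

```bash
cat >> h.py <<'E'
yaw=np.radians(8.4); ex=np.array([np.cos(yaw),np.sin(yaw),0]); ey=np.array([-ex[1],ex[0],0]); F=np.array([.445,.095,0])
def plan(tip,lean):
    "tip in drawer-front axes (mm) -> shift mm, rotvec deg from the present pose"
    s=bot.read_state(); t=np.radians(lean)
    Rt=R.from_rotvec(-t*ey)*R.from_matrix(np.stack([ex,-ey,[0,0,-1]],1))
    T=F+(tip[0]*ex+tip[1]*ey)/1e3+[0,0,tip[2]/1e3]
    p=T-bot.tips_ahead*Rt.as_matrix()[:,2]
    print(tip,"shift",((p-s["eef_pos"])*1e3).round(1),"turn",np.degrees((Rt*R.from_quat(s["orientation"]).inv()).as_rotvec()).round(2),"tcp",p.round(3))
def where():
    s=bot.read_state(); z=R.from_quat(s["orientation"]).as_matrix()[:,2]; T=s["eef_pos"]+bot.tips_ahead*z-F
    print("t",s["time"],"tip",(np.array([T@ex,T@ey,T[2]])*1e3).round(1),"z",z.round(3),"f",s["wrist_force"].round(1),"w",s["gripper_width"])
E
python3 - <<'E'
from h import *
plan([98,-145,200],35)
P=np.load("scene0.npy"); m=(P[...,2]>.4)&(P[...,2]<.7); print(np.nanmin(P[m],0)); m&=abs(P[...,1])<.3; print(np.nanmin(P[m],0))
E
python3 -m crank '[[20,55,10,-2,-3,-3],[45,110,20,-4,-9,-5],[70,165,20,-4,-18,-6],[100,215,20,-4,-26,-7],[130,265,20,-4,-34,-8],[160,315,20,-4,-34,-8],[190,365,20,-4,-34,-8],[220,415,20,-4,-34,-8]]' 1
python3 -c "
from h import *
where(); plan([98,-145,200],35)"
```

```text
[98, -145, 200] shift [370.4 509.8 -18.3] turn [  7.94 -34.11  -9.42] tcp [ 0.549 -0.036  0.22 ]
[ 0.07257719 -2.41322529  0.40000117]
[ 0.07257719 -0.29985759  0.40001838]
time: 1.1
eef_pos: [0.3979, -0.1321, 0.2596]
orientation: [0.952, 0.081, 0.283, 0.081]
wrist_force: [2.0, -1.6, -0.2]
gripper_width: 0.014
finger_force: 0.0
t 1.1 tip [ -66.5 -222.5  238.9] z [ 0.553 -0.108 -0.826] f [ 2.  -1.6 -0.2] w 0.014009662174210952
[98, -145, 200] shift [151.   95.9 -39.1] turn [11.74 -0.98  2.28] tcp [ 0.549 -0.036  0.22 ]
```

```bash
python3 - <<'E'
from h import *
P=np.load("scene0.npy")
for u,v in[(267,25),(270,40),(376,15),(230,60),(160,90),(120,60)]: print(u,v,P[v,u].round(3))
E
python3 -m crank '[[20,15,0,6,-1,1],[50,32,0,12,-1,2],[90,55,-10,12,-1,2],[120,75,-20,12,-1,2],[151,96,-39,12,-1,2],[151,96,-39,12,-1,2]]'
python3 - <<'E'
from h import *
where(); plan([98,-138,90],35); print(bot.read_state()["qpos"])
im,_=cloud("scene"); save(im,"pics/s1.png")
E
```

```text
267 25 [0.61  0.001 0.594]
270 40 [0.579 0.033 0.569]
376 15 [ 0.834 -1.084  0.523]
230 60 [0.612 0.128 0.54 ]
160 90 [0.612 0.314 0.519]
120 60 [0.61  0.381 0.58 ]
time: 1.85
eef_pos: [0.5481, -0.0348, 0.2175]
orientation: [0.952, 0.069, 0.297, -0.026]
wrist_force: [-0.8, 0.3, -0.5]
gripper_width: 0.0007
finger_force: 0.0
t 1.85 tip [  97.3 -143.3  197. ] z [ 0.562  0.091 -0.822] f [-0.8  0.3 -0.5] w 0.0006563954706353454
[98, -138, 90] shift [  -0.2    5.5 -107.1] turn [-0.47 -0.38 -0.08] tcp [ 0.548 -0.029  0.11 ]
[-0.47686672 -0.29464698  2.17858209  0.48631202  0.81167192  0.69030614]
```

View pics/s1.png

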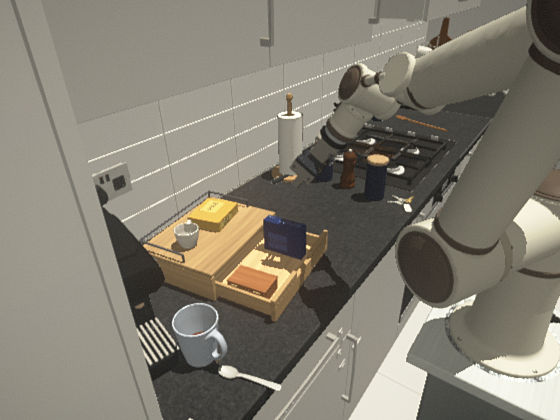

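The view shows the closed gripper hanging to the right of and above the drawer, around (325,165), clear of the carton at (285,235) and of the cabinet handle at (267,30).

```bash
python3 -m crank '[[0,0,-40,0,0,0],[0,0,-75,0,0,0],[0,2,-105,0,0,0],[-1,10,-105,0,0,0],[-2,15,-105,0,0,0],[-3,20,-105,0,0,0],[-3,25,-105,0,0,0],[-3,25,-105,0,0,0]]'
python3 - <<'E'
from h import *
where(); im,P=cloud("top"); save(im,"pics/t1.png")
E
```

```text
time: 2.9
eef_pos: [0.5459, -0.0119, 0.1161]
orientation: [0.951, 0.068, 0.3, -0.024]
wrist_force: [0.6, 0.3, -0.1]
gripper_width: 0.0006
finger_force: 0.0
t 2.9 tip [  98.5 -120.4   95.6] z [ 0.567  0.087 -0.819] f [ 0.6  0.3 -0.1] w 0.0006028069762758103
```

View pics/t1.png

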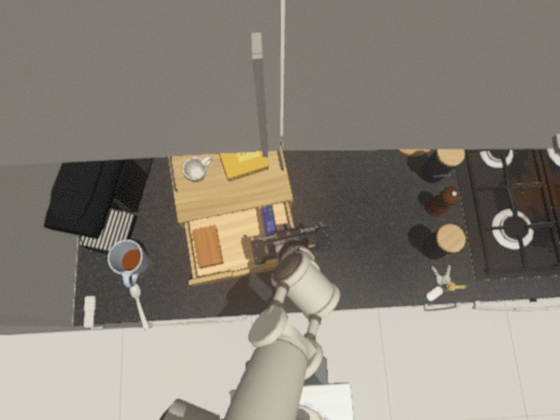

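The gripper, around (290,242), stands just right of the upright carton at (268,220), not yet touching it.

```bash
python3 -m crank '[[-1,5,0,0,0,0],[-1.5,10,0,0,0,0],[-2,15,0,0,0,0],[-3,20,0,0,0,0],[-3.5,25,-1,0,0,0],[-4.5,30,-2,0,0,0],[-5,35,-3,0,0,0],[-6,40,-4,0,0,0]]'
python3 - <<'E'
from h import *
where(); im,P=cloud("top"); save(im,"pics/t2.png"); im,P=cloud("scene"); save(im[180:330,150:400],"pics/s2.png")
E
```

```text
time: 3.95
eef_pos: [0.5395, 0.0281, 0.1114]
orientation: [0.951, 0.068, 0.299, -0.024]
wrist_force: [0.3, 0.2, 0.1]
gripper_width: 0.0003
finger_force: 0.0
t 3.95 tip [ 98.1 -79.9  90.9] z [ 0.566  0.087 -0.82 ] f [0.3 0.2 0.1] w 0.00028740996712235786
```

View pics/s2.png

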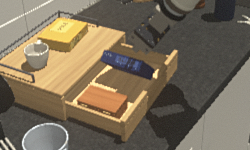

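The carton at crop (127,65) looks tilted over to the left, possibly mid-fall or leaning on the box; I'll hold a little and measure.

```bash
python3 -m crank '[[-1,5,0,0,0,0],[-2,10,0,0,0,0],[-2,15,0,0,0,0],[-2,15,0,0,0,0]]'
python3 - <<'E'
from h import *
where(); im,P=cloud("scene"); save(cv2.resize(im[180:330,150:400],None,fx=3,fy=3),"pics/s3.png")
Q=(P-F)
X=(Q@ex)*1e3;Y=(Q@ey)*1e3;Z=P[...,2]*1e3
blue=(im[...,2]>im[...,0]*1.25)&(X>15)&(X<190)&(abs(Y)<140)&(Z>10)&(Z<130)
q=np.stack([X,Y,Z],-1)[blue]; print(len(q)); print(np.percentile(q,[2,25,50,75,98],axis=0).round())
E
```

```text
time: 4.55
eef_pos: [0.5376, 0.0432, 0.1115]
orientation: [0.951, 0.068, 0.299, -0.024]
wrist_force: [0.4, 0.5, -1.1]
gripper_width: 0.0006
finger_force: 0.0
t 4.55 tip [ 98.3 -64.7  91. ] z [ 0.566  0.087 -0.819] f [ 0.4  0.5 -1.1] w 0.0005577079553121
488
[[ 57. -56.  32.]
 [109. -25.  48.]
 [125.  -0.  49.]
 [142.  18.  49.]
 [156.  32.  51.]]
```

View pics/s3.png

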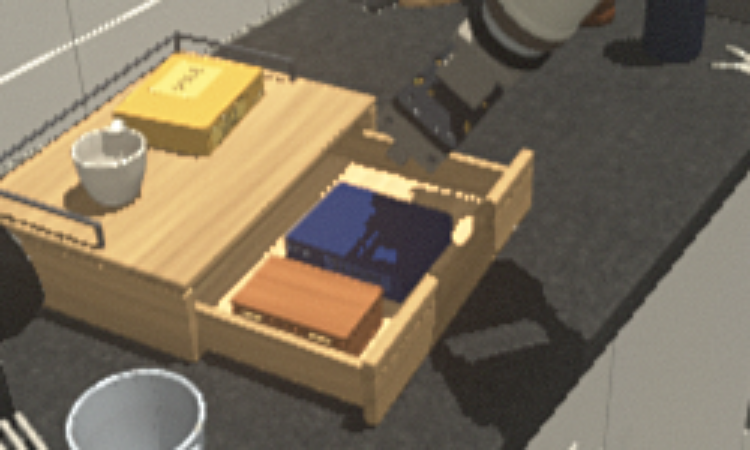

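The carton (blue, around (370,240) in the crop) lies flat with its top at about 48 mm, beside the wooden box at (310,300), which is still in its place. Next, up and around to the front panel.

```bash
python3 -m crank '[[0,0,40,0,0,0],[-20,0,85,0,0,0],[-70,15,85,0,0,0],[-115,30,85,0,0,0],[-165,42,85,0,0,0],[-165,42,85,0,0,0]]'
python3 - <<'E'
from h import *
where(); plan([-45,0,32],35);plan([-15,0,32],35); print(bot.read_state()["qpos"])
E
```

```text
time: 5.35
eef_pos: [0.3899, 0.0909, 0.1913]
orientation: [0.954, 0.068, 0.292, -0.024]
wrist_force: [1.2, 0.0, 0.5]
gripper_width: 0.0008
finger_force: 0.0
t 5.35 tip [-41.1   4.1 170.6] z [ 0.554  0.085 -0.828] f [1.2 0.  0.5] w 0.0007967786198108754
[-45, 0, 32] shift [  -3.6   -4.6 -138.8] turn [-0.16 -0.98  0.11] tcp [0.386 0.086 0.052]
[-15, 0, 32] shift [  26.1   -0.2 -138.8] turn [-0.16 -0.98  0.11] tcp [0.416 0.091 0.052]
[-0.25273123 -0.94238997  2.58988199  0.27369554  0.9561727   1.07826047]
```

```bash
python3 - <<'E'
from h import *
plan([-45,0,140],12)
E
python3 -m crank '[[0,0,0,-1,8,0],[0,0,0,-2,16,0],[0,0,0,-3,21.5,0]]'
python3 - <<'E'
from h import *
where(); plan([-45,0,110],12);plan([-45,0,32],12); print(bot.read_state()["qpos"])
E
```

```text
[-45, 0, 140] shift [  5.4  -3.2 -26.8] turn [-3.5  21.78  0.17] tcp [0.395 0.088 0.164]
time: 5.72
eef_pos: [0.3939, 0.0896, 0.1961]
orientation: [0.991, 0.07, 0.11, -0.01]
wrist_force: [0.1, -0.2, 0.7]
gripper_width: 0.0003
finger_force: 0.0
t 5.725 tip [-45.9   2.2 171.7] z [ 0.217  0.035 -0.975] f [ 0.1 -0.2  0.7] w 0.0003477809985926504
[-45, 0, 110] shift [  1.5  -1.9 -61.7] turn [-0.32  0.68  0.3 ] tcp [0.395 0.088 0.134]
[-45, 0, 32] shift [   1.5   -1.9 -139.7] turn [-0.32  0.68  0.3 ] tcp [0.395 0.088 0.056]
[-0.12570783 -0.49086859  2.2663645   0.06760299  1.15350154  1.28335673]
```

```bash
python3 -m crank '[[0,0,-40,0,0,0],[0,-1,-85,0,0,0],[0,-2,-125,0,0,0],[0,-2,-139,0,0,0],[0,-2,-139,0,0,0]]'
python3 -c "
from h import *
where(); plan([0,0,32],16); print(bot.read_state()['qpos'])"
python3 -m crank '[[8,1,0,0,0,0],[14,2,0,0,0,0],[20,3,0,0,0,0],[26,4,0,0,0,0],[31,5,0,0,0,0],[36,5,0,0,0,0],[41,6,0,0,0,0],[46,7,0,0,0,0]]'
python3 -c "
from h import *
where()"
```

```text
time: 6.35
eef_pos: [0.3921, 0.0876, 0.055]
orientation: [0.991, 0.07, 0.11, -0.01]
wrist_force: [1.2, -0.3, 0.6]
gripper_width: 0.0008
finger_force: 0.0
t 6.35 tip [-47.9   0.5  30.6] z [ 0.216  0.036 -0.976] f [ 1.2 -0.3  0.6] w 0.0007848211143404286
[0, 0, 32] shift [46.1  6.4  1.1] turn [ 0.18 -3.37  0.34] tcp [0.438 0.094 0.056]
[-0.1332524  -0.23587461  2.39603537  0.09200493  0.77224481  1.23836696]
time: 7.35
eef_pos: [0.4369, 0.0951, 0.0545]
orientation: [0.992, 0.07, 0.108, -0.01]
wrist_force: [-1.9, -1.9, 0.7]
gripper_width: 0.0005
finger_force: 1.2
t 7.35 tip [-2.6  1.3 30.1] z [ 0.213  0.035 -0.976] f [-1.9 -1.9  0.7] w 0.00046965554398148223
```

```bash
python3 -m crank '[[6,1,0,0.1,-1,0],[12,2,0,0.3,-2,0],[18,2.6,0,0.4,-3,0],[24,3.5,0,0.6,-4,0],[30,4.4,0,0.7,-5,0],[36,5.3,0,0.9,-6,0],[42,6.2,0,1,-7,0],[48,7,0,1.2,-8,0]]'
python3 -c "
from h import *
where()"
python3 -m crank '[[6,1,0,0.1,-1,0],[12,2,0,0.3,-2,0],[18,2.6,0,0.4,-3,0],[24,3.5,0,0.6,-4,0],[30,4.4,0,0.7,-5,0],[36,5.3,0,0.9,-6,0],[42,6.2,0,1,-7,0],[48,7,0,1.2,-8,0]]'
python3 - <<'E'
from h import *
where(); im,P=cloud("scene"); save(cv2.resize(im[150:330,130:400],None,fx=2.5,fy=2.5),"pics/s4.png")
X=((P-F)@ex)*1e3;Y=((P-F)@ey)*1e3;Z=P[...,2]*1e3
for lo,hi in((60,70),(80,88)):
    m=(Z>lo)&(Z<hi)&(Y>50)&(Y<160)&(X>0)&(X<250); print(lo,np.percentile(X[m],[0,2,10,50]).round(1),m.sum())
E
```

```text
time: 8.35
eef_pos: [0.4856, 0.1022, 0.0548]
orientation: [0.981, 0.069, 0.179, -0.016]
wrist_force: [-1.8, 1.2, -1.9]
gripper_width: 0.0007
finger_force: 1.2
t 8.35 tip [50.1  1.3 31.5] z [ 0.35   0.056 -0.935] f [-1.8  1.2 -1.9] w 0.0006524648151788999
time: 9.35
eef_pos: [0.5336, 0.1092, 0.0548]
orientation: [0.966, 0.068, 0.248, -0.021]
wrist_force: [-3.0, 0.2, -1.4]
gripper_width: 0.0005
finger_force: 1.1
t 9.35 tip [101.8   1.2  32.9] z [ 0.476  0.075 -0.876] f [-3.   0.2 -1.4] w 0.0005039360566188993
60 [108.5 109.2 110.  115.7] 235
80 [169.  170.7 174.1 207.3] 897
```

View pics/s4.png

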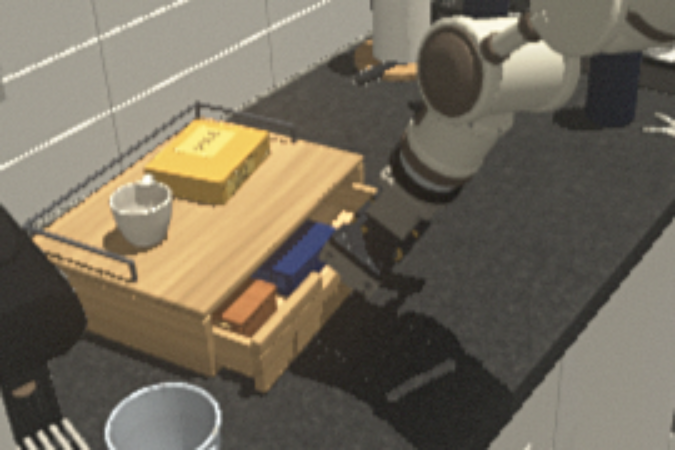

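Drawer nearly in: panel face (285,330) about 60 mm ahead of the unit's front edge, so with the 12 mm panel about 48 mm remain; the carton (295,255) and box (250,305) pass under the top.

```bash
python3 -m crank '[[5,0.7,0,0.1,-1,0],[10,1.5,0,0.3,-2,0],[15,2.2,0,0.4,-3,0],[20,2.9,0,0.4,-3,0],[24,3.5,0,0.4,-3,0],[28,4,0,0.4,-3,0],[31,4.5,0,0.4,-3,0],[34,5,0,0.4,-3,0]]'
python3 -c "
from h import *
where()"
python3 -m crank '[[2,0.3,0,0,0,0],[3,0.4,0,0,0,0],[4,0.6,0,0,0,0],[5,0.7,0,0,0,0],[6,0.9,0,0,0,0],[7,1,0,0,0,0],[8,1.2,0,0,0,0]]'
python3 - <<'E'
from h import *
where(); im,P=cloud("scene")
X=((P-F)@ex)*1e3;Y=((P-F)@ey)*1e3;Z=P[...,2]*1e3
for lo,hi in((58,67),(80,88)):
    m=(Z>lo)&(Z<hi)&(Y>50)&(Y<160)&(X>0)&(X<250); print(lo,np.percentile(X[m],[0,2,10,50]).round(1),m.sum())
E
```

```text
time: 10.4
eef_pos: [0.5675, 0.1141, 0.0549]
orientation: [0.959, 0.068, 0.273, -0.023]
wrist_force: [-1.5, -0.4, -0.4]
gripper_width: 0.0008
finger_force: 1.1
t 10.4 tip [137.1   1.1  33.7] z [ 0.521  0.081 -0.85 ] f [-1.5 -0.4 -0.4] w 0.0007970923448425562
time: 11.28
eef_pos: [0.5753, 0.1153, 0.0549]
orientation: [0.959, 0.068, 0.273, -0.023]
wrist_force: [-2.0, 0.2, -1.1]
gripper_width: 0.0001
finger_force: 1.0
t 11.275 tip [145.    1.1  33.6] z [ 0.521  0.081 -0.85 ] f [-2.   0.2 -1.1] w 0.00012927868586396716
58 [151.9 152.2 152.8 155.3] 158
80 [169.1 170.6 174.  207.3] 903
```

```bash
python3 -m crank '[[1,0.1,0,0,0,0],[2,0.3,0,0,0,0],[3,0.4,0,0,0,0],[3,0.4,0,0,0,0]]'
python3 -m crank '[[0.5,0,0,0,0,0],[1,0.1,0,0,0,0],[1,0.1,0,0,0,0]]'
python3 -c "
from h import *
where()"
```

```text
time: 11.82
eef_pos: [0.5783, 0.1157, 0.0549]
orientation: [0.959, 0.068, 0.273, -0.023]
wrist_force: [-1.5, -0.4, 0.2]
gripper_width: 0.001
finger_force: 0.7
time: 12.2
eef_pos: [0.5792, 0.1158, 0.0549]
orientation: [0.959, 0.068, 0.273, -0.023]
wrist_force: [-2.7, -0.6, -0.9]
gripper_width: 0.0005
finger_force: 0.8
t 12.2 tip [149.    1.1  33.6] z [ 0.521  0.081 -0.85 ] f [-2.7 -0.6 -0.9] w 0.0005047767017981246
```

Continue in small steps until the force rises.

```bash
for i in 1; do python3 -m crank '[[0.5,0,0,0,0,0],[1,0.1,0,0,0,0],[1,0.1,0,0,0,0]]' | grep -E "eef|wrist|finger"; python3 -m crank '[[0.5,0,0,0,0,0],[1,0.1,0,0,0,0],[1,0.1,0,0,0,0]]'| grep -E "eef|wrist|finger"; done
python3 - <<'E'
from h import *
where(); im,P=cloud("scene")
X=((P-F)@ex)*1e3;Y=((P-F)@ey)*1e3;Z=P[...,2]*1e3
for lo,hi in((58,67),(80,88)):
    m=(Z>lo)&(Z<hi)&(Y>50)&(Y<160)&(X>0)&(X<250); print(lo,np.percentile(X[m],[0,2,10,50]).round(1),m.sum())
E
```

```text
eef_pos: [0.5802, 0.1159, 0.0548]
wrist_force: [-2.4, 1.2, -1.0]
finger_force: 0.8
eef_pos: [0.581, 0.1161, 0.0547]
wrist_force: [-3.6, 1.2, 1.2]
finger_force: 1.9
t 12.95 tip [150.8   1.1  33.4] z [ 0.52   0.081 -0.85 ] f [-3.6  1.2  1.2] w 0.00028939649209005363
58 [156.8 157.7 158.2 161.2] 158
80 [169.1 170.5 174.  207.9] 885
```

```bash
python3 -m crank '[[0.5,0,0,0,0,0],[1,0.1,0,0,0,0],[1,0.1,0,0,0,0]]' | grep -E "eef|wrist|finger"
```

```text
eef_pos: [0.5814, 0.1162, 0.0544]
wrist_force: [-9.2, -1.8, 4.6]
finger_force: 4.9
```

The force rises (9 N) and motion stops: the drawer is at its stop. Back off and check.

```bash
python3 -m crank '[[-2,0,0,0,0,0],[-10,-1.5,0,0,0,0],[-25,-3.7,0,0,0,0],[-45,-6.6,0,0,0,0],[-70,-10,10,0,0,0],[-90,-13,40,0,0,0],[-90,-13,60,0,0,0],[-90,-13,60,0,0,0]]'
python3 - <<'E'
from h import *
where(); print(bot.read_state()["qpos"].round(3)); im,P=cloud("scene"); save(cv2.resize(im[150:330,130:400],None,fx=2.5,fy=2.5),"pics/s5.png")
X=((P-F)@ex)*1e3;Y=((P-F)@ey)*1e3;Z=P[...,2]*1e3
m=(Z>58)&(Z<67)&(Y>50)&(Y<160)&(X>0)&(X<250); print(np.percentile(X[m],[0,2,10,50]).round(1))
E
```

```text
time: 14.38
eef_pos: [0.494, 0.1027, 0.1175]
orientation: [0.959, 0.068, 0.276, -0.022]
wrist_force: [0.2, -0.2, -0.3]
gripper_width: 0.0005
finger_force: 0.0
t 14.375 tip [62.9  0.5 96.3] z [ 0.526  0.08  -0.847] f [ 0.2 -0.2 -0.3] w 0.0005311004255522949
[-0.123 -0.261  2.357  0.294  0.52   1.09 ]
[156.9 157.5 158.4 160.6]
```

View pics/s5.png

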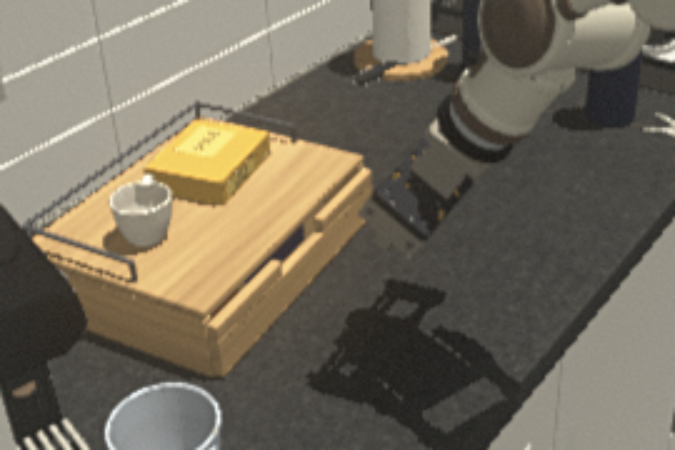

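The drawer is shut against the unit, with its panel along (215,345) to (370,180). The carton shows through the notch at (290,245), and the robot is clear.

```bash
python3 -c "
from plant import bot
print(bot.finish_job())"
```

```text
the job is handed in; nothing more can be done
None
```

I pushed the carton over so it lies flat beside the wooden box, then pushed the drawer shut (about 9 N at the stop) and handed the job in at about 14 s; no verdict was returned.

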